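# Load the plaster models into the light-curing unit with the push-push lid

### The arm

A 7-joint arm with a two-finger parallel gripper is mounted at the origin on a cart in front of the work surface, level with it; the furniture and walls round the work are solid. World frame = base frame: x ahead of the robot, y to its left, z up, the work surface at z = 0. Lengths are in mm, angles in rad, forces in N, time in s.
With the tool pointing down it reaches from about 425 to 925 mm from the base axis. Payload 6.8 kg.
Tool frame: the origin (TCP) lies on the centre line of the jaws, within the pads' length; the fingertips stand 22 mm ahead of it and the grasp point (between the pads) lies 3 mm ahead of it; z points along the fingers, y is the line along which they close (so a half turn about z gives the same grasp; the last joint's range is limited). The gripper opens to 88 mm and grips with 3 to 60 N. Pads are 20 mm wide; open, the fingers measure 115 mm over their backs; the gripper's body (75 mm by 178 mm) begins 61 mm behind the grasp point.
Start: joints at [-1.282, 0.477, 0.022, 1.555, -0.011, 1.109, -0.083], TCP at [260.865, 622.573, 244.664] pointing down, gripper open.
Joint ranges: [-2.96, 2.96], [-0.34, 2.1], [-1.41, 1.46], [0.24, 2.44], [-1.37, 4.51], [0.17, 1.92], [-2.96, 2.96]. Speed limits (rad/s): [2.39, 2.39, 3.14, 3.14, 3.14, 3.14, 3.14].

### API

Orientations are given as a unit quaternion [x, y, z, w].
In Python, from workcell import sense, viewer, finish_job gives the robot as it stands.
- The arm moves only by the shell command python3 -m creep 'ROWS' [FORCE]. ROWS is JSON, a list that holds one entry, the list of rows, each a list of 5 numbers: the finger opening in mm, from 0 to 87.8, then the shift along the tool's x, y, z in mm, then the turn about the tool's z in degrees. In form: [[[fingers, x, y, z, yaw], ...]]. A call has 1 to 12 rows; each row is the pose to reach, as a shift and turn from the pose commanded when the call began, along the tool's axes at that moment; what a row does not reach only later rows make up. A row lasts 1/8 s, in which the tool goes at most 62.5 mm and 10.7 degrees, less where a joint would pass 70% of its speed; a pose out of reach is approached as far as the arm can. A call with a gripper value outside its range is refused whole. The fingers move at their own pace and stop on an object; FORCE is the grip in N (left out, the last holds). Time passes only in rows, so rows that repeat a pose let the fingers close. It gives the time, the measured TCP pose, the force, the opening and the grip force at its end, in the units of the state.
- sense(): the state, without advancing time (a new reading comes with each control period).
- viewer.capture(name): name is "side" or "top"; returns (picture, depth): 384x512x3 uint8, blue, green, red; 384x512 float32, mm along the optical axis (not along the pixel's ray), 0 where there is no reading.
- viewer.calibration(name): a dict with "vertical_fov" (degrees; the focal length in pixels is half the picture's height over the tangent of half this angle, whatever the lens; pixels are square), "cx", "cy" (the principal point, pixels), "rvec" (rotation vector, rad) and "tvec" (3), from world to camera coordinates, as OpenCV has them. Camera axes: x right, y down, z forward; pixel columns grow to the right and rows downward; lengths in mm; the calibration is good to about 2 mm. A picture is of the moment at which its call begins. calibration takes no time and is no camera call.
- finish_job(): hands the job in; it is judged then, once.
The state is a dict: "time": time; "qpos": joint angles; "dq": joint speeds; "effort": joint torques, N m; "tool_pos": TCP position; "eef_rot": TCP orientation; "force": force on the tool from outside, world axes, zero at the start; "ft_torque": the same for the moment, N m; "grip_width": opening from 0.0 (shut) to 1.0 (fully open); "grasp_force": force on a finger pad.
Only numpy, scipy, OpenCV 4.12 (cv2) and the standard library are available. Lean on these libraries where they do the work, as an engineer would, in place of code of your own. Each camera call takes 0.05 s, during which the arm holds its last target. There are 200 camera calls.

### The job

The resin bite record between the white plaster models has to be light-cured. The lid of the white curing unit is held by a push-push catch: press the pad at the front of the lid down until the catch clicks and let the lid swing up, set the models down gently, upright, on the middle of the round plate inside, then swing the lid down and press the pad again until the catch clicks and keeps the lid shut by itself. Never push on the unit or its lid harder than about 20 N, and leave the other things on the bench where they are.

Things in the scene. Friction and masses are not known exactly. Their poses are not given: they have to be found in the camera images.
- curing_unit: white light-curing box, base 214 mm deep (its x) and 216 wide (y), 109 high with lid shut, fixed. Origin: centre of its underside, on the worktop; its -x side is the front (keys, press pad) and faces the robot, turned up to 0.2 rad. Open chamber x -80 to 82, y -86 to 86 mm, rim 83 mm up, walls 15 to 20 mm thick; two rubber buffers of the catch stick out of the front rim by 4 to 12 mm
- lid (a joint): lid angle, rad: 0 when latched, 1.53 fully open, upright. Once free, a damped spring swings the lid up in about 1.5 s and holds it there; while the pad is let up slowly it follows the finger. Swinging it down takes 2 to 8 N at the pad; not latched, it rises again. Latched, it comes back to 0 after a press
- lid_pad (a point): middle of the pad (28 x 66 mm) of rubber ribs, 1.5 mm proud of the lid's outer face, 17 mm behind its front edge; moves with the lid. Pressed from the latched rest it sinks with 2 to 5 N through a free play of 0 to 8 mm (set by a hidden screw) and 4 mm more, then meets rubber buffers, 10 to 11 N per mm: 0.7 mm into them, at 9 to 13 N, the catch changes over. Same depth to open and to latch
- lid_hinge (a point): middle of the lid's hinge axis, at x = 100, z = 99 mm of the unit, along its y. Lid: plate 10 mm thick, 216 mm wide, underside in the plane of the axis, pad 190 mm and front edge 207 mm from it (open, the edge is 306 mm above the worktop). Inside, behind the pad, a tongue 31 mm long; a skirt 20 mm deep hangs at the front and sides
- round_plate (a point): centre of the top of the round aluminium plate (110 mm across) in the chamber, 26 mm above the worktop
- plaster_models: pair of white plaster dental models set in bite, one rigid piece, 57 mm (its x) by 66 mm (its y) by 50 mm high, 0.1 to 0.2 kg. Origin: centre of its underside; z up. It is taken across its x faces (57 mm) from above, about 36 mm above its underside. It stands left or right of the unit, in swapped places with the wax tin
- wax_tin: bystander: round grey tin, 64 mm across, 22 mm high; origin under its centre
- tweezers: bystander: steel tweezers 123 mm long, lying; origin under the middle
- dappen_dish: bystander: small octagonal glass dish, 33 mm across, 27 mm high; origin under its centre
- wheel_box: bystander: flat clear box of polishing wheels, 36 x 50 x 16 mm; origin under its centre
- plaster_spatula: bystander: wooden-handled plaster spatula 208 mm long, lying; origin under its middle

How it is judged:
By the outcome, as a careful person would: the job done as asked, in the order asked, and still so for the second after the job is handed in, with the robot touching nothing.
It also fails if it takes over 67 s, if anything falls off the work surface, if the arm or the gripper's body presses on something with over 40 N, if the wrist force passes 120 N, or if a joint passes its speed limit or range.

## Working session

There is one attempt and no reset: what is moved stays moved. The work goes in short steps, Python scripts to look and compute and a shell command to move; the robot and the scene stay as the last step left them, time stands still between calls to the robot, and variables do not carry over. Pictures are saved under pics/ and viewed, at most 13 in all, crops included, and the job is handed in when it is done.

```bash
ls; mkdir -p pics; python3 - <<'E'
from workcell import sense, viewer
import cv2,numpy as np
s=sense();print({k:np.round(v,3) for k,v in s.items()})
for n in("top","side"):
    c=viewer.calibration(n);print(n,c)
    p,d=viewer.capture(n);cv2.imwrite(f"pics/{n}0.png",p);np.save(f"pics/{n}0.npy",d);print((d>0).mean())
E
```

```text
pics
{'time': np.float64(0.0), 'qpos': array([-1.282,  0.478,  0.022,  1.556, -0.012,  1.109, -0.083]), 'dq': array([-0.   , -0.001,  0.001, -0.001,  0.001,  0.002,  0.001]), 'effort': array([-1.0000e-03, -5.8286e+01,  1.5340e+00, -2.7260e+01, -5.4000e-02,
        1.7000e-02,  0.0000e+00]), 'tool_pos': array([260.661, 622.048, 243.71 ]), 'eef_rot': array([ 0.197,  0.98 , -0.001, -0.   ]), 'force': array([0.155, 1.143, 0.534]), 'ft_torque': array([-0.033,  0.04 ,  0.012]), 'grasp_force': np.float64(0.0), 'grip_width': np.float64(1.002)}
top {'vertical_fov': 49.35505704207467, 'cx': 250.57915390006178, 'cy': 191.76065344760187, 'rvec': array([ 2.15900517, -2.12951107,  0.17206141]), 'tvec': array([ -31.08764469,  554.24797299, 1100.84131634])}
0.9958292643229166
side {'vertical_fov': 44.378838658595164, 'cx': 262.2735973802413, 'cy': 200.8771511153173, 'rvec': array([ 0.18099185, -2.65487305,  1.53956628]), 'tvec': array([ 572.83191502,  117.06944999, 1348.22986707])}
0.9961344401041666
```

View pics/top0.png

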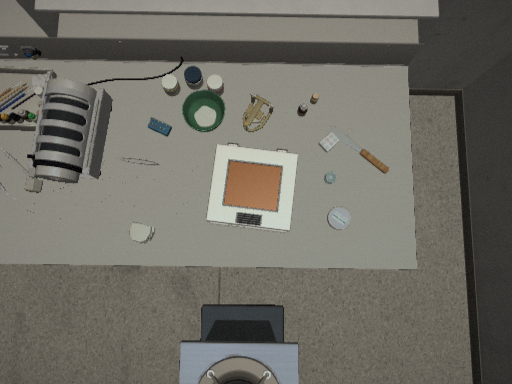

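View pics/side0.png

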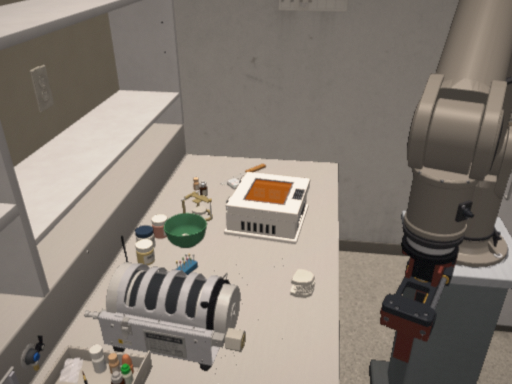

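Top view: the unit is at about (253,188) with its pad at (249,219). The models are at (142,232) to its left, and the tin is at (339,218) to its right. The side view shows the models at (303,281) and the pad at (299,194), both clear of the arm.

```bash
cat > h.py <<'E'
import numpy as np,cv2
from workcell import sense, viewer
from scipy.spatial.transform import Rotation as R
def cloud(n,d):
    c=viewer.calibration(n);f=192/np.tan(np.radians(c['vertical_fov']/2))
    v,u=np.mgrid[0:384,0:512]
    P=np.stack([(u-c['cx'])/f*d,(v-c['cy'])/f*d,d],-1)
    M=cv2.Rodrigues(np.array(c['rvec']))[0]
    W=(P-np.array(c['tvec']))@M
    W[d<=0]=np.nan
    return W
def pix(n,p):
    c=viewer.calibration(n);f=192/np.tan(np.radians(c['vertical_fov']/2))
    K=np.array([[f,0,c['cx']],[0,f,c['cy']],[0,0,1]])
    return cv2.projectPoints(np.float64(p).reshape(-1,1,3),np.array(c['rvec']),np.array(c['tvec']),K,None)[0][:,0]
def tool(dx):  # world delta -> tool axes
    return R.from_quat(sense()['eef_rot']).inv().apply(dx)
E
python3 - <<'E'
from h import *
for n,seeds in (("top",dict(unit=(240,150),models=(142,232),pad=(249,219),table=(180,220),tin=(339,218))),("side",dict(unit=(240,190),models=(303,278),pad=(299,194),table=(320,230)))):
    d=np.load(f"pics/{n}0.npy");p=cv2.imread(f"pics/{n}0.png");W=cloud(n,d)
    print(n,{k:np.round(W[v,u]) for k,(u,v) in seeds.items()})
    # unit lid top
    def blk(cu,cv,r):
        m=np.zeros(d.shape,bool);m[cv-r:cv+r,cu-r:cu+r]=1;return m
    cu,cv_=(253,188) if n=="top" else (270,200)
    m=blk(cu,cv_,55)&(W[...,2]>100)&(W[...,2]<120)
    q=W[m];r=cv2.minAreaRect(q[:,:2].astype(np.float32));print("lid",r,np.median(q[:,2]),m.sum())
    dark=m&(p.max(2)<90);print("pad",W[dark].mean(0),dark.sum(),np.ptp(W[dark],axis=0))
    cu,cv_=seeds['models']
    m=blk(cu,cv_,20)&(W[...,2]>44)&(W[...,2]<60)
    q=W[m];print("mod hi",cv2.minAreaRect(q[:,:2].astype(np.float32)),np.median(q[:,2]),m.sum(),q.mean(0))
    m=blk(cu,cv_,20)&(W[...,2]>8);q=W[m];print("mod",cv2.minAreaRect(q[:,:2].astype(np.float32)),m.sum(),q.max(0),q.min(0))
    x0,y0=cu-25,cv_-25
    cv2.imwrite(f"pics/mod_{n}.png",cv2.resize(p[y0:y0+50,x0:x0+50],(500,500),interpolation=cv2.INTER_CUBIC))
a,b=[cv2.imread(f"pics/mod_{n}.png") for n in("top","side")]
cv2.imwrite("pics/mod.png",cv2.resize(np.hstack([a,b]),(800,400)))
E
```

```text
top {'unit': array([654.,   6., 109.]), 'models': array([441., 267.,  45.]), 'pad': array([474., -20., 108.]), 'table': array([478., 173.,  -0.]), 'tin': array([ 488., -268.,   26.])}
lid ((563.9909057617188, -27.567893981933594), (216.52294921875, 212.03494262695312), 83.78433227539062) 108.39447552238886 6500
pad [491.93087347 -19.33355459 110.25155463] 248 [213.17312923 153.01264098  16.18510428]
mod hi ((440.0066833496094, 274.0034484863281), (53.68131637573242, 48.344268798828125), 75.60536193847656) 47.83232387234694 286 [441.0965526  275.17617593  47.97103607]
mod ((440.55120849609375, 271.1969909667969), (57.163272857666016, 53.534000396728516), 88.81786346435547) 406 [467.61172857 299.67758295  54.29225679] [414.07438642 242.38822825   9.46376131]
side {'unit': array([647., -17., 112.]), 'models': array([441., 288.,  51.]), 'pad': array([473., -16., 112.]), 'table': array([406.,  -4.,   1.])}
lid ((564.023681640625, -31.019378662109375), (227.77980041503906, 213.0492706298828), 83.72220611572266) 109.37743065849016 2674
pad [476.82286652 -17.32670453 111.61630757] 56 [21.91732671 52.41890592 10.62941857]
mod hi ((440.00592041015625, 274.27679443359375), (54.6464729309082, 49.491085052490234), 74.45124816894531) 48.070118514748216 242 [441.36236976 277.30266996  48.02197815]
mod ((440.0710144042969, 277.19512939453125), (59.70852279663086, 54.003990173339844), 68.69586944580078) 530 [470.03890648 305.13920977  53.20377627] [412.83572603 245.82367196   8.04823092]
```

View pics/mod.png

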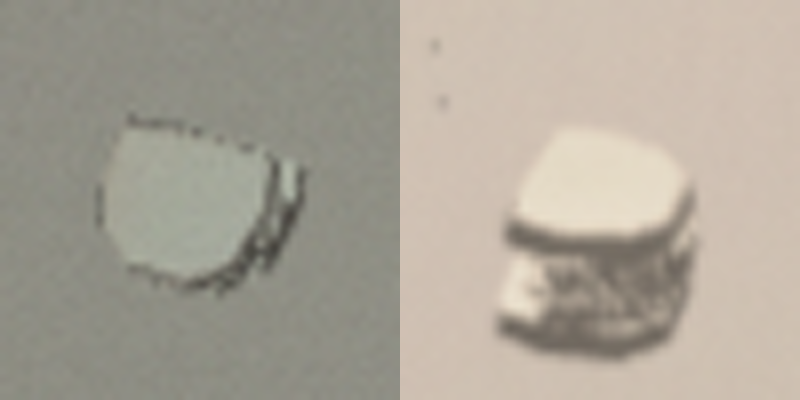

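```bash
python3 - <<'E'
from h import *
# ortho maps of the plane z=49 (row0) ; up = +x, left = +y, 4px/mm, centre (440,274)
im=[]
g=np.mgrid[0:400,0:400];X=440+(200-g[0])/4;Y=274+(200-g[1])/4
allq=[]
for n in("top","side"):
    p=cv2.imread(f"pics/{n}0.png")
    uv=pix(n,np.stack([X,Y,np.full_like(X,48.)],-1)).reshape(400,400,2).astype(np.float32)
    o=cv2.remap(p,uv,None,cv2.INTER_CUBIC)
    W=cloud(n,np.load(f"pics/{n}0.npy"));m=(abs(W[...,0]-440)<50)&(abs(W[...,1]-274)<50)&(W[...,2]>4);q=W[m]
    for a in q:
        col=(0,0,255) if a[2]>44 else (0,200,0) if a[2]>22 else (255,0,0)
        cv2.circle(o,(int(200-(a[1]-274)*4),int(200-(a[0]-440)*4)),2,col,-1)
    im.append(o)
    for lo,hi in((44,60),(24,44),(4,24)):
        s=q[(q[:,2]>lo)&(q[:,2]<hi)];print(n,lo,len(s),s.min(0).round(),s.max(0).round())
o=np.hstack(im)
for k in range(0,800,40):cv2.line(o,(k,0),(k,5),(0,0,0),1)
cv2.imwrite("pics/ortho.png",o)
E
```

```text
top 44 286 [416. 245.  44.] [467. 300.  54.]
top 24 84 [414. 243.  27.] [468. 300.  44.]
top 4 85 [390. 224.   4.] [488. 323.  23.]
side 44 242 [415. 246.  44.] [467. 301.  53.]
side 24 145 [413. 247.  24.] [469. 305.  44.]
side 4 175 [394. 225.   4.] [486. 314.  24.]
```

View pics/ortho.png

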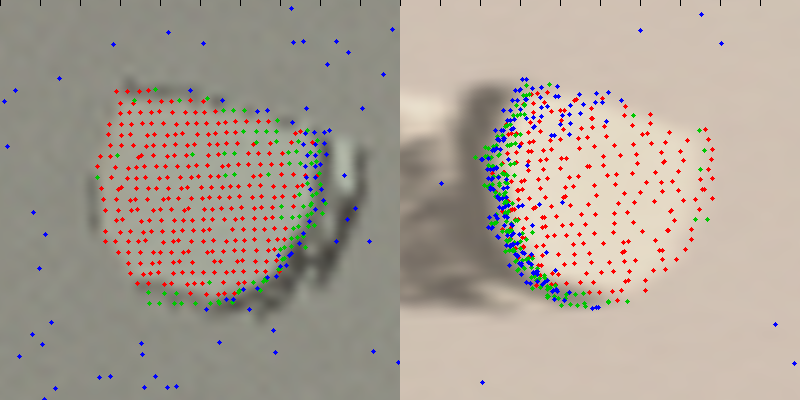

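```bash
python3 - <<'E'
from h import *
Q=[]
for n in("top","side"):
    W=cloud(n,np.load(f"pics/{n}0.npy"));m=(np.hypot(W[...,0]-440,W[...,1]-274)<42)&(W[...,2]>7);Q.append(W[m])
for nm,q in(("top",Q[0]),("side",Q[1]),("both",np.vstack(Q))):
  for z0,z1 in((7,60),(26,48)):
    s=q[(q[:,2]>z0)&(q[:,2]<z1)]
    print(nm,z0)
    for a in range(-40,140,10):
        t=np.radians(a);e=s[:,:2]@[np.cos(t),np.sin(t)];lo,hi=np.percentile(e,[.5,99.5]);print((a,round(hi-lo,1),round((hi+lo)/2,1)),end=' ')
    print()
E
```

```text
top 7
(-40, np.float64(56.9), np.float64(163.3)) (-30, np.float64(55.0), np.float64(245.0)) (-20, np.float64(52.7), np.float64(319.5)) (-10, np.float64(51.9), np.float64(385.0)) (0, np.float64(53.2), np.float64(440.7)) (10, np.float64(55.3), np.float64(482.6)) (20, np.float64(56.8), np.float64(509.4)) (30, np.float64(57.2), np.float64(520.5)) (40, np.float64(58.3), np.float64(515.4)) (50, np.float64(57.9), np.float64(494.6)) (60, np.float64(57.4), np.float64(457.8)) (70, np.float64(56.8), np.float64(406.7)) (80, np.float64(56.9), np.float64(344.0)) (90, np.float64(56.2), np.float64(270.8)) (100, np.float64(57.4), np.float64(189.0)) (110, np.float64(57.3), np.float64(102.1)) (120, np.float64(57.4), np.float64(12.9)) (130, np.float64(57.8), np.float64(-76.6)) 
top 26
(-40, np.float64(56.4), np.float64(162.8)) (-30, np.float64(54.8), np.float64(244.1)) (-20, np.float64(52.7), np.float64(318.6)) (-10, np.float64(52.2), np.float64(384.7)) (0, np.float64(53.2), np.float64(440.7)) (10, np.float64(56.0), np.float64(482.7)) (20, np.float64(57.8), np.float64(509.8)) (30, np.float64(58.4), np.f
[... 2819 characters left out ...]
5.1), np.float64(244.0)) (-20, np.float64(52.7), np.float64(318.5)) (-10, np.float64(52.3), np.float64(384.8)) (0, np.float64(53.7), np.float64(440.6)) (10, np.float64(56.2), np.float64(482.9)) (20, np.float64(57.7), np.float64(510.0)) (30, np.float64(58.1), np.float64(521.4)) (40, np.float64(58.3), np.float64(516.4)) (50, np.float64(57.5), np.float64(495.3)) (60, np.float64(58.7), np.float64(458.8)) (70, np.float64(59.4), np.float64(408.7)) (80, np.float64(59.1), np.float64(346.6)) (90, np.float64(58.7), np.float64(273.3)) (100, np.float64(58.1), np.float64(191.8)) (110, np.float64(57.8), np.float64(104.6)) (120, np.float64(58.1), np.float64(14.6)) (130, np.float64(57.8), np.float64(-75.2))
```

The rectified views show a flat heel facing +x, with its normal at about -11°, and a rounded front. The model centre is about (440,275) with the top at about z 48–50. Next I go above the pad with the fingers shut.

```bash
python3 -m creep '[[[0,-40,-46,0,0],[0,-80,-92,0,-2],[0,-120,-138,0,-4],[0,-161,-184,0,-6],[0,-202,-231,0,-8],[0,-243,-278,0,-10],[0,-284,-325,10,-12],[0,-325,-372,20,-14],[0,-366,-419,30,-16.4],[0,-407,-466,40,-16.4],[0,-444.7,-509.4,50,-16.4],[0,-444.7,-509.4,50,-16.4]]]'; python3 -c "
from h import *
s=sense();print(s['tool_pos'],R.from_quat(s['eef_rot']).as_matrix().round(3),s['force'],s['qpos'],s['time'])"
```

```text
time: 1.6
tool_pos: [474.1, -23.9, 194.0]
eef_rot: [0.059, 0.998, -0.001, -0.0]
force: [0.0, 0.5, 0.7]
grip_width: 0.006
grasp_force: 0.0
[474.11198395 -23.93671919 194.0072709 ] [[-0.993  0.119 -0.001]
 [ 0.119  0.993 -0.002]
 [ 0.001 -0.002 -1.   ]] [0.0399198  0.48955793 0.72119862] [-0.40113252  0.21367665  0.36589037  2.09254463 -0.09834909  0.85263031
  1.47384853] 1.6
```

```bash
python3 -m creep '[[[0,0,0,20,0],[0,0,0,40,0],[0,0,0,50,0],[0,0,0,55,0],[0,0,0,55,0],[0,0,0,55,0]]]'; python3 - <<'E'
from h import *
p,d=viewer.capture("side");a=cv2.resize(p[150:260,215:345],(780,660)[:2]);cv2.imwrite("pics/s1.png",cv2.resize(p[160:250,240:360],(800,600),interpolation=cv2.INTER_CUBIC))
E
```

```text
time: 2.35
tool_pos: [474.5, -19.0, 140.2]
eef_rot: [0.055, 0.998, 0.0, 0.0]
force: [0.4, 0.6, -0.5]
grip_width: 0.008
grasp_force: 0.0
```

View pics/s1.png

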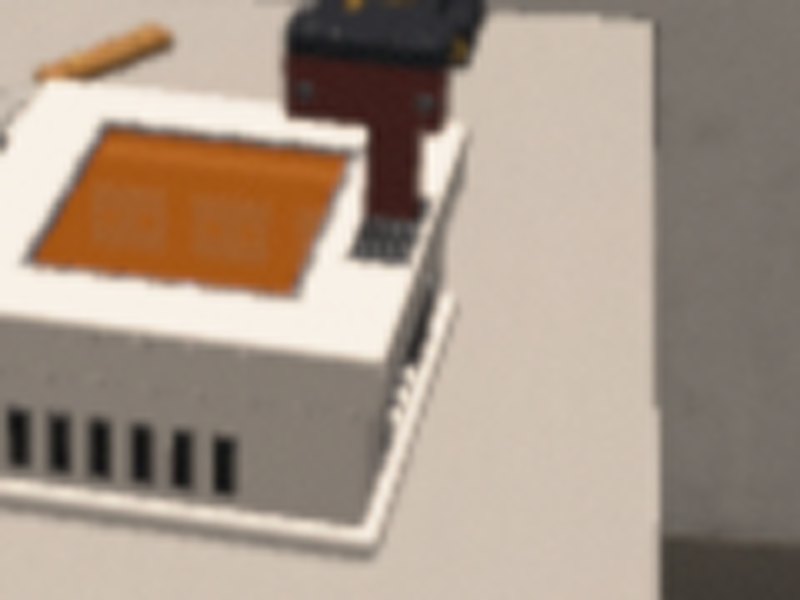

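The fingertips, at (395,215) in the crop, stand just over the pad. Now pressing in small steps.

```bash
python3 -m creep '[[[0,0,0,4,0],[0,0,0,6,0],[0,0,0,7,0],[0,0,0,8,0],[0,0,0,9,0],[0,0,0,10,0],[0,0,0,10,0],[0,0,0,10,0]]]'; python3 -m creep '[[[0,0,0,0.5,0],[0,0,0,1,0],[0,0,0,1.5,0],[0,0,0,1.5,0]]]'
```

```text
time: 3.4
tool_pos: [474.0, -19.1, 129.6]
eef_rot: [0.055, 0.998, 0.0, -0.0]
force: [-1.5, -0.4, 1.7]
grip_width: 0.004
grasp_force: 1.2
time: 3.9
tool_pos: [474.0, -19.1, 128.1]
eef_rot: [0.055, 0.998, -0.0, -0.0]
force: [-1.3, 0.3, 2.3]
grip_width: 0.004
grasp_force: 1.3
```

```bash
for i in 1; do python3 -m creep '[[[0,0,0,0.5,0],[0,0,0,1,0],[0,0,0,1,0]]]'; done; python3 -m creep '[[[0,0,0,0.5,0],[0,0,0,1,0],[0,0,0,1,0]]]' | sed -n '1,2p;4p'; python3 -m creep '[[[0,0,0,0.5,0],[0,0,0,0.5,0]]]' | sed -n '1,2p;4p'
```

```text
time: 4.28
tool_pos: [474.0, -19.1, 127.1]
eef_rot: [0.055, 0.998, 0.0, -0.0]
force: [-2.5, 1.4, 2.9]
grip_width: 0.004
grasp_force: 1.3
time: 4.65
tool_pos: [474.1, -19.1, 126.1]
force: [-2.3, -0.2, 3.0]
time: 4.9
tool_pos: [474.1, -19.1, 125.6]
force: [-1.7, 0.6, 2.3]
```

```bash
f(){ sed -n '1,2p;4p'|tr '\n' ' ';echo; }; python3 -m creep '[[[0,0,0,0.5,0],[0,0,0,0.5,0]]]' | f;  python3 -m creep '[[[0,0,0,0.5,0],[0,0,0,0.5,0]]]' |f
```

```text
time: 5.15 tool_pos: [474.1, -19.1, 125.1] force: [-2.1, 0.6, 3.2] 
time: 5.4 tool_pos: [474.1, -19.1, 124.6] force: [-2.5, -0.2, 4.0]
```

```bash
python3 -m creep '[[[0,0,0,0.5,0],[0,0,0,0.5,0]]]'
```

```text
time: 5.65
tool_pos: [474.1, -19.1, 124.1]
eef_rot: [0.055, 0.998, 0.0, -0.0]
force: [-3.4, 0.3, 3.1]
grip_width: 0.006
grasp_force: 1.8
```

```bash
f(){ sed -n '1,2p;4p'|tr '\n' ' ';echo; }; python3 -m creep '[[[0,0,0,0.5,0],[0,0,0,0.5,0]]]' | f;  python3 -m creep '[[[0,0,0,0.5,0],[0,0,0,0.5,0]]]' |f
```

```text
time: 5.9 tool_pos: [474.1, -19.1, 123.6] force: [-3.4, 0.8, 3.3] 
time: 6.15 tool_pos: [474.1, -19.1, 123.1] force: [-3.7, -0.4, 4.3]
```

```bash
f(){ sed -n '1,2p;4p'|tr '\n' ' ';echo; }; python3 -m creep '[[[0,0,0,0.5,0],[0,0,0,0.5,0]]]' | f;  python3 -m creep '[[[0,0,0,0.3,0],[0,0,0,0.3,0]]]' |f
```

```text
time: 6.4 tool_pos: [474.1, -19.1, 122.6] force: [-3.3, 0.1, 4.0] 
time: 6.65 tool_pos: [474.1, -19.1, 122.3] force: [-3.1, -0.0, 3.5]
```

```bash
f(){ sed -n '1,2p;4p'|tr '\n' ' ';echo; }; python3 -m creep '[[[0,0,0,0.4,0],[0,0,0,0.4,0]]]' | f;  python3 -m creep '[[[0,0,0,0.4,0],[0,0,0,0.4,0]]]' |f
```

```text
time: 6.9 tool_pos: [474.2, -19.1, 122.0] force: [-4.2, 0.1, 5.1] 
time: 7.15 tool_pos: [474.1, -19.1, 121.7] force: [-3.7, 0.1, 6.7]
```

```bash
f(){ sed -n '1,2p;4p'|tr '\n' ' ';echo; }; python3 -m creep '[[[0,0,0,0.4,0],[0,0,0,0.4,0]]]' | f;  python3 -m creep '[[[0,0,0,0.4,0],[0,0,0,0.4,0]]]' |f
```

```text
time: 7.4 tool_pos: [474.2, -19.1, 121.4] force: [-4.4, 0.8, 7.2] 
time: 7.65 tool_pos: [474.2, -19.1, 121.1] force: [-5.9, 0.3, 8.5]
```

```bash
f(){ sed -n '1,2p;4p'|tr '\n' ' ';echo; }; python3 -m creep '[[[0,0,0,0.3,0],[0,0,0,0.3,0]]]' | f;  python3 -m creep '[[[0,0,0,0.3,0],[0,0,0,0.3,0]]]' |f
```

```text
time: 7.9 tool_pos: [474.2, -19.1, 120.8] force: [-5.3, 0.5, 9.4] 
time: 8.15 tool_pos: [474.2, -19.1, 120.6] force: [-5.7, 1.0, 11.4]
```

```bash
f(){ sed -n '1,2p;4p'|tr '\n' ' ';echo; }; python3 -m creep '[[[0,0,0,0.3,0],[0,0,0,0.3,0]]]' | f
```

```text
time: 8.4 tool_pos: [474.2, -19.1, 120.4] force: [-6.7, -0.2, 11.8]
```

```bash
f(){ sed -n '1,2p;4p'|tr '\n' ' ';echo; }; python3 -m creep '[[[0,0,0,0.2,0],[0,0,0,0.2,0]]]' | f;  python3 -m creep '[[[0,0,0,-5,0],[0,2,0,-30,0],[0,10,0,-70,0],[0,15,0,-115,0],[0,20,0,-165,0],[0,25,0,-200,0],[0,30,0,-220,0],[0,30,0,-220,0]]]' |f
python3 - <<'E'
from h import *
p,d=viewer.capture("side");cv2.imwrite("pics/s2.png",p)
E
```

```text
time: 8.65 tool_pos: [474.2, -19.1, 120.3] force: [-7.1, 0.6, 13.4] 
time: 9.65 tool_pos: [445.7, -15.7, 341.1] force: [-0.2, 0.7, -0.1]
```

View pics/s2.png

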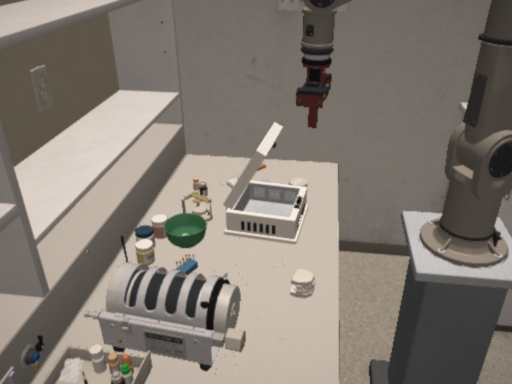

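The lid is swinging up at about (255,165) in the picture. Now over to the models.

```bash
python3 -m creep '[[[87.8,4,35,0,10],[87.8,9,70,0,20],[87.8,13,105,0,30],[87.8,18,140,10,40],[87.8,22,175,30,50],[87.8,26,210,60,60],[87.8,31,245,100,70],[87.8,35,280,140,80],[87.8,36.4,288.4,180,90],[87.8,36.4,288.4,215,94.75],[87.8,36.4,288.4,230,94.75],[87.8,36.4,288.4,230,94.75]]]'; python3 -m creep '[[[87.8,0,0,0,0],[87.8,0,0,0,0]]]'
python3 - <<'E'
from h import *
for n in("top","side"):
    p,d=viewer.capture(n);u,v=pix(n,[440,275,60])[0].astype(int)
    cv2.imwrite(f"pics/g_{n}.png",cv2.resize(p[v-40:v+40,u-40:u+40],(400,400),interpolation=cv2.INTER_CUBIC))
cv2.imwrite("pics/g.png",np.hstack([cv2.imread(f"pics/g_{n}.png") for n in("top","side")]))
print(R.from_quat(sense()['eef_rot']).as_matrix().round(3))
E
```

```text
time: 11.2
tool_pos: [439.5, 274.1, 108.5]
eef_rot: [0.772, 0.636, -0.001, 0.0]
force: [1.1, 0.3, 0.3]
grip_width: 0.999
grasp_force: 0.0
time: 11.45
tool_pos: [440.8, 275.2, 110.9]
eef_rot: [0.772, 0.636, 0.001, -0.0]
force: [-0.1, -0.4, 0.3]
grip_width: 1.003
grasp_force: 0.0
[[ 0.192  0.981  0.001]
 [ 0.981 -0.192  0.001]
 [ 0.002  0.001 -1.   ]]
```

View pics/g.png

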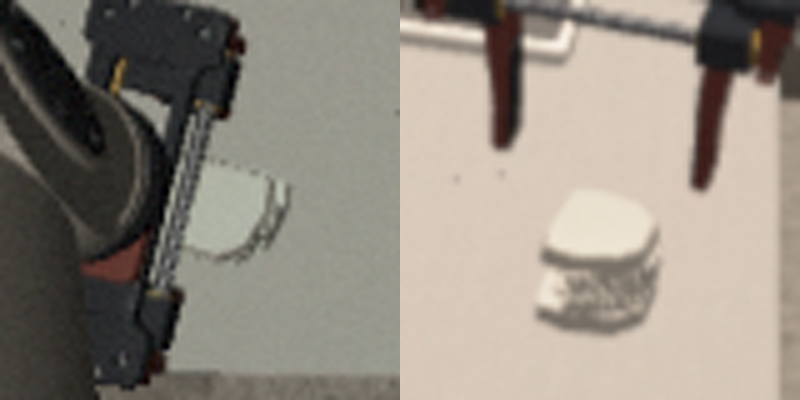

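The models stand between the open fingers in both views (about (225,205) in the left crop and (600,230) in the right one). Descending to grasp.

```bash
python3 -m creep '[[[87.8,0,0,30,0],[87.8,0,0,55,0],[87.8,0,0,67,0],[87.8,0,0,72,0],[87.8,0,0,72,0],[70,0,0,72,0],[62,0,0,72,0],[55,0,0,72,0],[40,0,0,72,0],[40,0,0,72,0],[40,0,0,72,0],[40,0,0,72,0]]]' 15; python3 -m creep '[[[40,0,0,0,0],[40,0,0,-2,0],[40,0,0,-6,0],[40,0,0,-15,0],[40,0,0,-15,0]]]'
```

```text
time: 13.05
tool_pos: [439.7, 275.0, 37.8]
eef_rot: [0.772, 0.636, -0.0, -0.0]
force: [-2.4, -0.0, 5.6]
grip_width: 0.605
grasp_force: 14.9
time: 13.68
tool_pos: [440.6, 275.2, 53.5]
eef_rot: [0.772, 0.635, 0.001, 0.0]
force: [0.3, 0.8, -2.8]
grip_width: 0.602
grasp_force: 14.9
```

```bash
python3 -m creep '[[[40,0,0,-20,0],[40,0,0,-45,0],[40,0,0,-80,0],[40,0,0,-110,0],[40,0,0,-125,0],[40,0,0,-130,0],[40,0,0,-130,0]]]' 20; python3 - <<'E'
from h import *
o=[]
for n in("top","side"):
    p,d=viewer.capture(n);np.save(f"pics/{n}3.npy",d);W=cloud(n,d)
    th=-0.109;C=np.array([564.,-29.,0]);r=R.from_rotvec([0,0,th]).as_matrix()
    L=(W-C)@r  # unit frame
    m=(abs(L[...,0])<80)&(abs(L[...,1])<80)&(L[...,2]>20)&(L[...,2]<32);q=L[m];print(n,"plate?",m.sum(),q.min(0) if len(q) else'',q.max(0) if len(q) else'',np.median(q,axis=0))
    h=L[(abs(L[...,0])<75)&(abs(L[...,1])<75)&(L[...,2]<100)];print(np.histogram(h[:,2],bins=range(0,100,6)))
    mm=(abs(L[...,0])<115)&(abs(L[...,1])<115)&(L[...,2]>78)&(L[...,2]<90);q=W[mm];print("rim",cv2.minAreaRect(q[:,:2].astype(np.float32)),np.median(q[:,2]))
    lid=(L[...,2]>150)&(L[...,0]>60)&(L[...,0]<150)&(abs(L[...,1])<115);q=L[lid];print("lid",lid.sum(),q.min(0) if len(q) else'',q.max(0) if len(q) else'')
    u,v=pix(n,[C+[0,0,60]])[0].astype(int)
    o.append(cv2.resize(p[v-60:v+60,u-60:u+60],(400,400),interpolation=cv2.INTER_CUBIC))
cv2.imwrite("pics/c.png",np.hstack(o))
E
```

```text
time: 14.55
tool_pos: [439.6, 274.7, 182.0]
eef_rot: [0.772, 0.636, -0.0, -0.0]
force: [-0.0, -0.0, -2.3]
grip_width: 0.599
grasp_force: 19.9
top plate? 2351 [-73.28269276 -79.83638046  20.00553978] [79.92628089 79.93276648 31.95709648] [ 1.0764821   0.29860211 23.84073303]
(array([   0,    0,  229, 1447, 1070,   58,    0,    0,    0,    0,    0,
          0,    0,    0,    0,    0]), array([ 0,  6, 12, 18, 24, 30, 36, 42, 48, 54, 60, 66, 72, 78, 84, 90, 96]))
rim ((565.9114990234375, -27.842987060546875), (203.90748596191406, 202.82794189453125), 83.73799896240234) 82.97314756987063
lid 2057 [  61.92894947 -106.84653876  150.08427427] [104.30429223 109.29255353 310.57978359]
side plate? 377 [-56.88734627 -79.4309445   20.0888231 ] [79.96292997  0.67531137 31.8472807 ] [ 16.78459227 -30.70023651  26.17819752]
(array([  0,   0,   3, 131, 227,  17,   0,   0,   0,   0,   0,   0,   0,
         0,   0,   0]), array([ 0,  6, 12, 18, 24, 30, 36, 42, 48, 54, 60, 66, 72, 78, 84, 90, 96]))
rim ((568.793701171875, -29.066177368164062), (209.58651733398438, 210.33189392089844), 83.02910614013672) 83.40986219056954
lid 1655 [  62.65797425 -113.42271006  150.20381602] [107.45581845 112.22235639 309.55502059]
```

View pics/c.png

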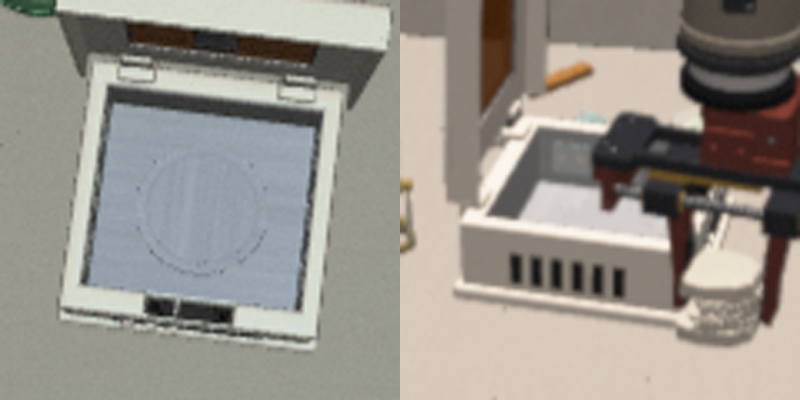

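The lid is upright. In the left crop the round plate is centred at about (203,211), and the models hang level in the jaws at (720,295).

```bash
python3 - <<'E'
from h import *
u,v=pix("top",[564,-29,60.])[0].astype(int)
a=u-60+(203+.5)/400*120-.5;b=v-60+(211+.5)/400*120-.5
g=np.array([[x,y,26.] for x in np.arange(540,590) for y in np.arange(-60,0)]);i=np.argmin(np.linalg.norm(pix("top",g)-[a,b],axis=1));print(g[i])
W=cloud("side",np.load("pics/side3.npy"));m=(abs(W[...,0]-440)<26)&(abs(W[...,1]-275)<45)&(W[...,2]>100)&(W[...,2]<210)
q=W[m];print(np.percentile(q[:,2],[0.5,2,5]),q.min(0),np.histogram(q[:,2],bins=range(100,215,10)))
t=np.array([g[i][0],g[i][1],0])-[440,275,0];print(tool(t))
E
```

```text
[562. -29.  26.]
[145.04717887 146.62064383 149.03328761] [414.01339276 242.49626252 144.0480905 ] (array([  0,   0,   0,   0,  39,  91,  84,  72, 125, 193,   8]), array([100, 110, 120, 130, 140, 150, 160, 170, 180, 190, 200, 210]))
[-2.74873452e+02  1.78169990e+02  1.99797060e-01]
```

```bash
python3 -m creep '[[[40,-8,5,0,-8],[40,-20,13,0,-18],[40,-40,26,0,-28],[40,-65,42,0,-38],[40,-95,62,0,-48],[40,-125,81,0,-58],[40,-155,101,0,-68],[40,-185,121,0,-78],[40,-215,140,0,-88],[40,-242,158,0,-94.75],[40,-264,172,0,-94.75],[40,-274.6,179,0,-94.75]]]'; python3 -m creep '[[[40,0,0,0,0],[40,0,0,20,0],[40,0,0,45,0],[40,0,0,70,0],[40,0,0,90,0],[40,0,0,100,0],[40,0,0,106,0],[40,0,0,109,0],[40,0,0,110,0],[40,0,0,110,0]]]'; python3 -c "
from h import *
for n in('top','side'):
    p,d=viewer.capture(n);np.save(f'pics/{n}5.npy',d);cv2.imwrite(f'pics/{n}5.png',p)
print(R.from_quat(sense()['eef_rot']).as_matrix().round(3))"
```

```text
time: 16.15
tool_pos: [562.6, -30.8, 181.6]
eef_rot: [0.056, 0.998, -0.0, -0.001]
force: [-0.2, 1.2, -1.7]
grip_width: 0.602
grasp_force: 19.9
time: 17.4
tool_pos: [563.1, -29.1, 73.0]
eef_rot: [0.055, 0.998, 0.0, 0.0]
force: [0.2, -0.3, -1.9]
grip_width: 0.603
grasp_force: 19.9
[[-0.994  0.111  0.001]
 [ 0.111  0.994  0.   ]
 [-0.001  0.    -1.   ]]
```

```bash
f(){ sed -n '1,2p;4p'|tr '\n' ' ';echo; }; python3 -m creep '[[[40,0,0,2,0],[40,0,0,4,0],[40,0,0,5.5,0],[40,0,0,5.5,0]]]' |f; python3 -m creep '[[[40,0,0,0.5,0],[40,0,0,1,0],[40,0,0,1,0]]]'|f;python3 -m creep '[[[40,0,0,0.5,0],[40,0,0,1,0],[40,0,0,1,0]]]'|f
```

```text
time: 18.0 tool_pos: [562.7, -29.0, 66.9] force: [0.3, -0.3, -3.0] 
time: 18.38 tool_pos: [562.8, -29.1, 66.1] force: [-0.6, -0.7, -1.2] 
time: 18.75 tool_pos: [562.8, -29.0, 65.1] force: [-0.6, 0.4, -1.2]
```

```bash
f(){ sed -n '1,2p;4p'|tr '\n' ' ';echo; }; python3 -m creep '[[[40,0,0,0.5,0],[40,0,0,0.5,0]]]'|f;python3 -m creep '[[[40,0,0,0.5,0],[40,0,0,0.5,0]]]'|f
```

```text
time: 19.0 tool_pos: [562.8, -29.1, 64.6] force: [0.4, -0.8, -1.6] 
time: 19.25 tool_pos: [562.8, -29.0, 64.1] force: [0.1, -0.0, -1.1]
```

```bash
f(){ sed -n '1,2p;4p'|tr '\n' ' ';echo; }; python3 -m creep '[[[40,0,0,0.4,0],[40,0,0,0.4,0]]]'|f;python3 -m creep '[[[40,0,0,0.4,0],[40,0,0,0.4,0]]]'|f
```

```text
time: 19.5 tool_pos: [562.8, -29.0, 63.9] force: [-2.1, 0.9, 2.8] 
time: 19.75 tool_pos: [562.8, -29.0, 63.9] force: [-3.0, 0.8, 6.2]
```

```bash
f(){ sed -n '1,2p;4p'|tr '\n' ' ';echo; }; python3 -m creep '[[[40,0,0,0.4,0],[40,0,0,0.4,0]]]'|f
```

```text
time: 20.0 tool_pos: [562.8, -28.9, 63.8] force: [-4.8, 1.0, 9.1]
```

```bash
python3 -m creep '[[[40,0,0,-0.5,0],[40,0,0,-0.9,0],[40,0,0,-0.9,0],[55,0,0,-0.9,0],[58,0,0,-0.9,0],[64,0,0,-0.9,0],[74,0,0,-0.9,0],[80,0,0,-0.9,0],[80,0,0,-0.9,0]]]'; python3 -m creep '[[[80,0,0,-5,0],[80,0,0,-20,0],[80,0,0,-50,0],[80,0,0,-90,0],[0,20,0,-130,0],[0,60,0,-150,0],[0,95,0,-155,0],[0,100,0,-155,0],[0,100,0,-155,0]]]'; python3 - <<'E'
from h import *
o=[]
for n in("top","side"):
    p,d=viewer.capture(n);np.save(f"pics/{n}6.npy",d);W=cloud(n,d);C=np.array([563.,-29.,0]);L=(W-C)@R.from_rotvec([0,0,-.109]).as_matrix()
    m=(abs(L[...,0])<60)&(abs(L[...,1])<60)&(L[...,2]>66)&(L[...,2]<84);q=L[m];print(n,m.sum(),np.median(q[:,2]),cv2.minAreaRect(q[:,:2].astype(np.float32)))
    u,v=pix(n,[C+[0,0,60]])[0].astype(int)
    o.append(cv2.resize(p[v-60:v+60,u-60:u+60],(400,400),interpolation=cv2.INTER_CUBIC))
cv2.imwrite("pics/pl.png",np.hstack(o))
E
```

```text
time: 21.12
tool_pos: [562.9, -29.0, 63.9]
eef_rot: [0.055, 0.998, 0.0, 0.0]
force: [0.6, 0.5, 0.6]
grip_width: 0.91
grasp_force: 0.0
time: 22.25
tool_pos: [464.0, -18.0, 219.6]
eef_rot: [0.055, 0.998, 0.0, 0.001]
force: [0.1, 0.3, 0.2]
grip_width: 0.382
grasp_force: 0.0
top 0 nan ((0.0, 0.0), (0.0, 0.0), 0.0)
side 171 73.54508508014213 ((1.4695587158203125, 4.621393203735352), (51.54112243652344, 57.76599884033203), 81.78961181640625)
  return _methods._mean(a, axis=axis, dtype=dtype,
  ret = ret.dtype.type(ret / rcount)
```

View pics/pl.png

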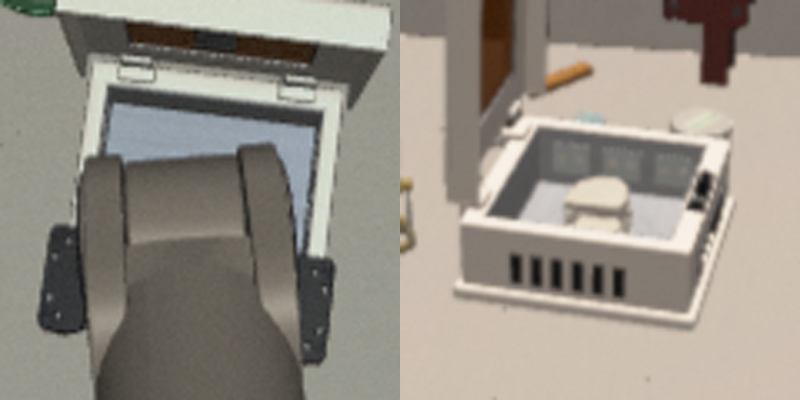

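The models stand upright near the plate centre, at (597,205) in the right crop, and the fingers are clear. Next I pass over the open lid and come down behind it.

```bash
python3 -m creep '[[[0,0,0,-50,0],[0,0,0,-100,0],[0,0,0,-146,0],[0,-30,0,-150,0],[0,-75,0,-150,0],[0,-120,0,-150,0],[0,-165,0,-150,0],[0,-205,0,-150,0],[0,-235,0,-150,0],[0,-245,0,-150,0],[0,-245,0,-150,0],[0,-245,0,-150,0]]]'; python3 -m creep '[[[0,0,0,20,0],[0,0,0,45,0],[0,0,0,60,0],[0,0,0,62,0],[0,0,0,62,0]]]'; python3 - <<'E'
from h import *
for n in("top","side"):
    p,d=viewer.capture(n);W=cloud(n,d);L=(W-[564,-28.5,0])@R.from_rotvec([0,0,-.109]).as_matrix()
    if n=="side":
        a=p
    for y in(-60,0,60):
        m=(abs(L[...,1]-y)<15)&(L[...,2]>270)&(L[...,2]<300)&(L[...,0]>40)&(L[...,0]<220);q=L[m];print(n,y,m.sum(),np.percentile(q[:,0],[2,50,98]) if m.sum() else'')
cv2.imwrite("pics/b.png",a[20:260,200:400].repeat(2,0).repeat(2,1))
t=sense();print((t['tool_pos']-[564,-28.5,0])@R.from_rotvec([0,0,-.109]).as_matrix())
E
```

```text
time: 23.85
tool_pos: [706.3, -45.0, 369.1]
eef_rot: [0.055, 0.998, 0.0, -0.0]
force: [-0.8, 0.2, -0.4]
grip_width: 0.006
grasp_force: 0.0
time: 24.48
tool_pos: [707.1, -45.0, 307.8]
eef_rot: [0.055, 0.998, 0.0, 0.001]
force: [-0.7, 0.2, 0.5]
grip_width: 0.003
grasp_force: 0.0
top -60 0 
top 0 0 
top 60 0 
side -60 0 
side 0 69 [ 64.04776359 133.85622127 156.67521657]
side 60 0 
[144.35025842  -0.88771119 308.0321664 ]
```

View pics/b.png

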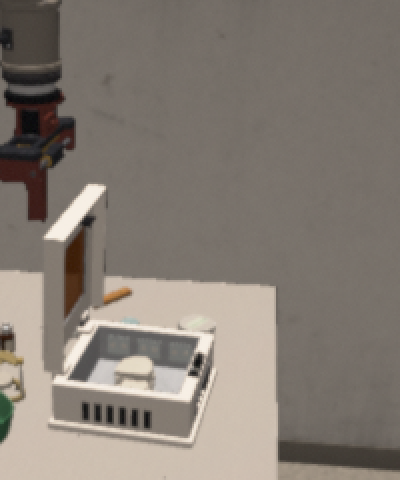

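The fingers, at (37,215) in the crop, are behind the lid's free edge at (75,200). I'll tabulate the arc for the fingertip corner.

```bash
python3 - <<'E'
import numpy as np
for k,f in enumerate(np.r_[np.linspace(1.53,0.1,27),0.06]):
    r=187+13*(1.53-f)/1.53;c,s=np.cos(f),np.sin(f)
    X=100-r*c+11*s+10;Z=99+r*s+11*c+22
    print(k,round(f,2),"[0,%.0f,0,%.0f,0]"%(144.35-X,308-Z))
E
```

```text
0 1.53 [0,31,0,-0,0]
1 1.48 [0,41,0,-1,0]
2 1.42 [0,52,0,-0,0]
3 1.36 [0,62,0,0,0]
4 1.31 [0,72,0,2,0]
5 1.25 [0,83,0,4,0]
6 1.2 [0,93,0,6,0]
7 1.14 [0,103,0,9,0]
8 1.09 [0,113,0,13,0]
9 1.04 [0,123,0,17,0]
10 0.98 [0,132,0,22,0]
11 0.92 [0,141,0,27,0]
12 0.87 [0,150,0,33,0]
13 0.82 [0,159,0,39,0]
14 0.76 [0,167,0,46,0]
15 0.7 [0,175,0,53,0]
16 0.65 [0,183,0,61,0]
17 0.6 [0,190,0,69,0]
18 0.54 [0,196,0,77,0]
19 0.49 [0,203,0,86,0]
20 0.43 [0,208,0,95,0]
21 0.38 [0,213,0,105,0]
22 0.32 [0,218,0,115,0]
23 0.27 [0,222,0,125,0]
24 0.21 [0,226,0,135,0]
25 0.16 [0,229,0,145,0]
26 0.1 [0,231,0,156,0]
27 0.06 [0,233,0,164,0]
```

```bash
python3 -m creep '[[[0,10,0,0,0],[0,20,0,0,0],[0,26,0,0,0],[0,31,0,0,0],[0,36,0,0,0],[0,41,0,-1,0],[0,46,0,-1,0],[0,52,0,0,0],[0,57,0,0,0],[0,62,0,0,0]]]'; python3 -m creep '[[[0,0,0,0,0]]]'
```

```text
time: 25.82
tool_pos: [644.9, -38.2, 306.6]
eef_rot: [0.055, 0.998, -0.0, -0.0]
force: [2.9, 0.3, -1.8]
grip_width: 0.005
grasp_force: 1.1
time: 25.95
tool_pos: [644.9, -38.2, 306.8]
eef_rot: [0.055, 0.998, 0.0, -0.0]
force: [2.0, 0.1, -1.4]
grip_width: 0.001
grasp_force: 0.8
```

```bash
python3 -m creep '[[[0,10,0,2,0],[0,21,0,4,0],[0,31,0,6,0],[0,41,0,9,0],[0,51,0,13,0],[0,61,0,17,0],[0,70,0,22,0],[0,79,0,27,0],[0,88,0,33,0],[0,97,0,39,0],[0,105,0,46,0],[0,113,0,53,0]]]'; python3 -c "
from h import *
p,d=viewer.capture('side');cv2.imwrite('pics/m.png',p[20:260,200:400].repeat(2,0).repeat(2,1))"
```

```text
time: 27.45
tool_pos: [534.2, -25.9, 253.4]
eef_rot: [0.055, 0.998, -0.0, 0.002]
force: [10.4, -1.6, -7.1]
grip_width: 0.009
grasp_force: 5.5
```

View pics/m.png

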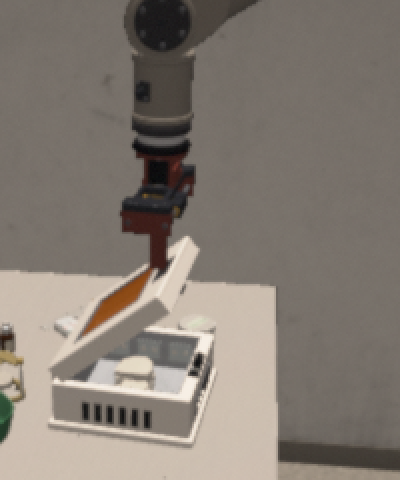

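Mid-swing, the finger at (158,262) rests on the pad. The force is mostly along the lid, so the tip is caught on the ribs, and I'll ease it toward the hinge.

```bash
f(){ sed -n '1,2p;4p'|tr '\n' ' ';echo; }; python3 -m creep '[[[0,-1.5,0,1.3,0],[0,-1.5,0,1.3,0]]]'|f; python3 -m creep '[[[0,-1.5,0,1.3,0],[0,-1.5,0,1.3,0]]]'|f; python3 - <<'E'
from h import *
print((sense()['tool_pos']-[564,-28.5,0])@R.from_rotvec([0,0,-.109]).as_matrix())
p,d=viewer.capture("side");W=cloud("side",d);L=(W-[564,-28.5,0])@R.from_rotvec([0,0,-.109]).as_matrix()
m=(L[...,1]>75)&(L[...,1]<103)&(L[...,2]>112)&(L[...,0]>-110)&(L[...,0]<100);q=L[m]
# outer face: upper envelope fit
b=[];
for x in range(-50,90,10):
    s=q[(abs(q[:,0]-x)<5)]
    if len(s)>3:b.append((x,np.percentile(s[:,2],90)))
b=np.array(b);print(b.round(),np.polyfit(b[:,0],b[:,1],1))
E
```

```text
time: 27.75 tool_pos: [533.8, -25.8, 252.2] force: [0.7, -0.2, 1.6] 
time: 28.0 tool_pos: [535.0, -26.0, 251.2] force: [-1.8, 0.2, 5.3] 
[-29.10994621  -0.62627406 251.21216701]
[[-50. 353.]
 [-40. 352.]
 [-30. 351.]
 [-20. 353.]
 [-10. 351.]
 [  0. 353.]
 [ 10. 192.]
 [ 20. 182.]
 [ 30. 175.]
 [ 40. 168.]
 [ 50. 159.]
 [ 60. 150.]
 [ 70. 143.]
 [ 80. 134.]] [ -2.14661079 276.11732206]
```

```bash
python3 - <<'E'
import numpy as np
def P(f):c,s=np.cos(f),np.sin(f);return np.array([100-190*c+13.7*s,99+190*s+13.7*c])
for f in np.linspace(.68,.04,20):
    d=P(f)-P(.68);print(round(f,3),"[0,%.1f,0,%.1f,0]"%(-d[0],-d[1]))
E
```

```text
0.68 [0,-0.0,0,-0.0,0]
0.646 [0,4.3,0,4.8,0]
0.613 [0,8.4,0,9.7,0]
0.579 [0,12.4,0,14.7,0]
0.545 [0,16.2,0,19.9,0]
0.512 [0,19.8,0,25.2,0]
0.478 [0,23.3,0,30.6,0]
0.444 [0,26.5,0,36.1,0]
0.411 [0,29.6,0,41.7,0]
0.377 [0,32.5,0,47.5,0]
0.343 [0,35.2,0,53.3,0]
0.309 [0,37.7,0,59.2,0]
0.276 [0,40.0,0,65.2,0]
0.242 [0,42.0,0,71.3,0]
0.208 [0,43.9,0,77.4,0]
0.175 [0,45.6,0,83.6,0]
0.141 [0,47.1,0,89.8,0]
0.107 [0,48.3,0,96.1,0]
0.074 [0,49.4,0,102.5,0]
0.04 [0,50.2,0,108.8,0]
```

```bash
f(){ sed -n '1,2p;4p'|tr '\n' ' ';echo; }; python3 -m creep '[[[0,4.3,0,4.8,0],[0,8.4,0,9.7,0],[0,12.4,0,14.7,0]]]'|f; python3 -m creep '[[[0,3.8,0,5.2,0],[0,7.4,0,10.5,0],[0,10.9,0,15.9,0]]]'|f
```

```text
time: 28.42 tool_pos: [523.1, -24.6, 236.4] force: [-2.2, 0.7, 4.5] 
time: 28.8 tool_pos: [512.3, -23.4, 220.3] force: [-1.8, -1.6, 4.7]
```

```bash
f(){ sed -n '1,2p;4p'|tr '\n' ' ';echo; }; python3 -m creep '[[[0,3.2,0,5.5,0],[0,6.3,0,11.1,0],[0,9.2,0,16.9,0],[0,11.9,0,22.7,0]]]'|f; python3 -m creep '[[[0,2.5,0,5.9,0],[0,4.8,0,11.9,0],[0,6.8,0,18,0]]]'|f
```

```text
time: 29.3 tool_pos: [500.7, -22.2, 197.5] force: [-1.9, 0.2, 5.0] 
time: 29.68 tool_pos: [494.1, -21.4, 179.5] force: [-1.7, -0.4, 3.8]
```

```bash
f(){ sed -n '1,2p;4p'|tr '\n' ' ';echo; }; python3 -m creep '[[[0,1.9,0,6.1,0],[0,3.6,0,12.3,0],[0,5.1,0,18.5,0]]]'|f; python3 -m creep '[[[0,1,0,5,0],[0,1.7,0,9,0],[0,2.2,0,12.5,0],[0,2.2,0,12.5,0]]]'|f
```

```text
time: 30.05 tool_pos: [489.2, -20.9, 161.1] force: [-1.0, -0.5, 4.0] 
time: 30.55 tool_pos: [487.0, -20.6, 148.8] force: [-0.8, -0.5, 3.3]
```

```bash
f(){ sed -n '1,2p;4p'|tr '\n' ' ';echo; }; python3 -m creep '[[[0,0.4,0,3,0],[0,0.6,0,6,0],[0,0.8,0,9,0],[0,0.8,0,9,0]]]'|f; python3 -m creep '[[[0,0,0,2,0],[0,0,0,4,0],[0,0,0,6,0],[0,0,0,6,0]]]'|f;  python3 -m creep '[[[0,0,0,1,0],[0,0,0,2,0],[0,0,0,3,0],[0,0,0,3,0]]]'|f
```

```text
time: 31.05 tool_pos: [485.9, -20.5, 139.6] force: [-2.0, 0.5, 5.2] 
time: 31.55 tool_pos: [485.6, -20.5, 133.7] force: [-2.7, 1.4, 4.5] 
time: 32.05 tool_pos: [485.7, -20.5, 130.8] force: [-2.9, -0.4, 5.3]
```

```bash
f(){ sed -n '1,2p;4p'|tr '\n' ' ';echo; }; python3 -m creep '[[[0,0,0,1,0],[0,0,0,2,0],[0,0,0,3,0],[0,0,0,3,0]]]'|f; python3 -m creep '[[[0,0,0,1,0],[0,0,0,2,0],[0,0,0,2,0]]]'|f;  python3 -m creep '[[[0,0,0,0.5,0],[0,0,0,1,0],[0,0,0,1,0]]]'|f
```

```text
time: 32.55 tool_pos: [485.6, -20.5, 127.8] force: [-3.7, 0.3, 5.6] 
time: 32.92 tool_pos: [485.7, -20.4, 125.7] force: [-3.8, 0.3, 4.0] 
time: 33.3 tool_pos: [486.1, -20.5, 124.8] force: [-3.8, 0.3, 3.2]
```

```bash
f(){ sed -n '1,2p;4p'|tr '\n' ' ';echo; }; python3 -m creep '[[[0,0,0,0.5,0],[0,0,0,1,0],[0,0,0,1,0]]]'|f;python3 -m creep '[[[0,0,0,0.5,0],[0,0,0,0.5,0]]]'|f
```

```text
time: 33.67 tool_pos: [486.3, -20.6, 123.9] force: [-2.9, 1.2, 2.6] 
time: 33.92 tool_pos: [486.3, -20.5, 123.4] force: [-2.9, 0.9, 2.4]
```

```bash
f(){ sed -n '1,2p;4p'|tr '\n' ' ';echo; }; python3 -m creep '[[[0,0,0,0.5,0],[0,0,0,0.5,0]]]'|f;python3 -m creep '[[[0,0,0,0.4,0],[0,0,0,0.4,0]]]'|f
```

```text
time: 34.17 tool_pos: [486.4, -20.5, 123.0] force: [-2.7, 0.6, 3.7] 
time: 34.42 tool_pos: [486.4, -20.5, 122.6] force: [-2.2, 0.4, 5.1]
```

```bash
f(){ sed -n '1,2p;4p'|tr '\n' ' ';echo; }; python3 -m creep '[[[0,0,0,0.4,0],[0,0,0,0.4,0]]]'|f;python3 -m creep '[[[0,0,0,0.4,0],[0,0,0,0.4,0]]]'|f
```

```text
time: 34.67 tool_pos: [486.3, -20.5, 122.2] force: [-3.9, -0.5, 5.3] 
time: 34.92 tool_pos: [486.4, -20.5, 121.9] force: [-3.1, 0.3, 6.3]
```

```bash
f(){ sed -n '1,2p;4p'|tr '\n' ' ';echo; }; python3 -m creep '[[[0,0,0,0.4,0],[0,0,0,0.4,0]]]'|f;python3 -m creep '[[[0,0,0,0.4,0],[0,0,0,0.4,0]]]'|f
```

```text
time: 35.17 tool_pos: [486.4, -20.5, 121.6] force: [-3.7, 0.4, 7.4] 
time: 35.42 tool_pos: [486.4, -20.6, 121.3] force: [-4.4, -0.3, 8.9]
```

```bash
f(){ sed -n '1,2p;4p'|tr '\n' ' ';echo; }; python3 -m creep '[[[0,0,0,0.4,0],[0,0,0,0.4,0]]]'|f;python3 -m creep '[[[0,0,0,0.4,0],[0,0,0,0.4,0]]]'|f
```

```text
time: 35.67 tool_pos: [486.4, -20.5, 121.0] force: [-4.5, -1.4, 11.0] 
time: 35.92 tool_pos: [486.4, -20.5, 120.8] force: [-4.5, 0.1, 11.8]
```

```bash
f(){ sed -n '1,2p;4p'|tr '\n' ' ';echo; }; python3 -m creep '[[[0,0,0,0.4,0],[0,0,0,0.4,0]]]'|f;python3 -m creep '[[[0,0,0,0.2,0],[0,0,0,0.2,0]]]'|f
```

```text
time: 36.17 tool_pos: [486.4, -20.5, 120.5] force: [-4.6, 0.0, 13.4] 
time: 36.42 tool_pos: [486.4, -20.5, 120.4] force: [-5.9, -0.0, 13.9]
```

```bash
f(){ sed -n '1,2p;4p'|tr '\n' ' ';echo; }; python3 -m creep '[[[0,0,0,-1,0],[0,0,0,-2,0],[0,0,0,-4,0],[0,0,0,-6,0],[0,0,0,-8,0],[0,0,0,-10,0],[0,0,0,-12,0],[0,0,0,-14,0],[0,0,0,-16,0],[0,0,0,-18,0],[0,0,0,-18,0]]]'|f; python3 -c "
from h import *
p,d=viewer.capture('side');W=cloud('side',d);L=(W-[564,-28.5,0])@R.from_rotvec([0,0,-.109]).as_matrix()
m=(abs(L[...,0]+90)<12)&(abs(abs(L[...,1])-75)<25)&(L[...,2]>75)&(L[...,2]<150);print(np.percentile(L[m][:,2],[10,50,90]))"
```

```text
time: 37.8 tool_pos: [486.2, -20.5, 137.6] force: [-0.5, -0.0, -0.5] 
[109.19686649 110.9788397  112.57577544]
```

Latched: no contact force at z 137.6, and the lid is flat at about 109. I'll retreat straight up, let a second pass, check the scene, and hand in.

```bash
python3 -m creep '[[[0,0,0,-20,0],[0,0,0,-60,0],[0,0,0,-110,0],[0,0,0,-150,0],[0,0,0,-160,0],[0,0,0,-160,0],[0,0,0,-160,0],[0,0,0,-160,0],[0,0,0,-160,0],[0,0,0,-160,0]]]'; python3 - <<'E'
from h import *
d0=np.load("pics/side0.npy");p,d=viewer.capture("side");W=cloud("side",d);L=(W-[564,-28.5,0])@R.from_rotvec([0,0,-.109]).as_matrix()
m=(abs(L[...,0]+90)<12)&(abs(L[...,1])<100)&(L[...,2]>75)&(L[...,2]<150);print(np.percentile(L[m][:,2],[10,50,90]))
W0=cloud("side",d0);c=(abs(d-d0)>12)&(abs(W0[...,2]-60)<80)&(W0[...,0]>350)&(W0[...,0]<900)&(W[...,2]<150)
n,l,s,ce=cv2.connectedComponentsWithStats(c.astype(np.uint8));print([(s[i,4],ce[i].round()) for i in range(1,n) if s[i,4]>12])
cv2.imwrite("pics/end.png",p)
E
```

```text
time: 39.1
tool_pos: [486.1, -20.5, 297.2]
eef_rot: [0.055, 0.998, -0.0, -0.0]
force: [-0.2, 0.6, 0.4]
grip_width: 0.007
grasp_force: 0.0
[108.95049625 110.96117986 112.73774225]
[(np.int32(20), array([271.,  88.])), (np.int32(15), array([241., 101.])), (np.int32(22), array([260., 110.])), (np.int32(16), array([270., 107.])), (np.int32(14), array([321., 114.])), (np.int32(526), array([303., 282.]))]
```

View pics/end.png

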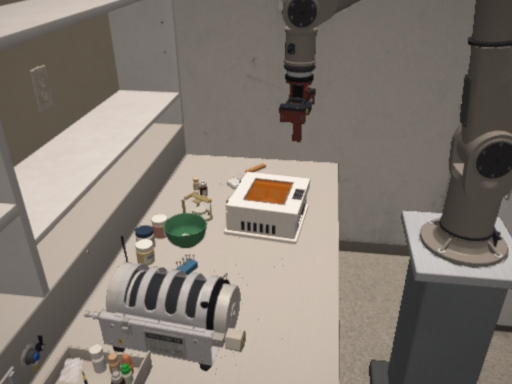

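The lid is shut at (270,203), the models have gone from (303,282), and nothing else on the bench has moved.

```bash
python3 -c "
from workcell import finish_job
print(finish_job())"
```

```text
the job is handed in; nothing more can be done
None
```

The models stand upright near the middle of the round plate, the lid is latched shut by itself, nothing else on the bench moved, peak force on the lid read about 15 N, and the job was handed in at about 39 s.

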